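# Load two heat sinks into a spring magazine

## Robot

A 7-joint arm with a two-finger parallel gripper is mounted at the origin on a cart in front of the work surface, level with it; the furniture and walls round the work are solid. World frame = base frame: x ahead of the robot, y to its left, z up, the work surface at z = 0. Lengths are in m, angles in rad, forces in N, time in s.
With the tool pointing down it reaches from about 0.35 to 0.9 m from the base axis. Payload 7.2 kg.
Tool frame: the origin (TCP) lies at the centre of the arm's flange, where the gripper is bolted on; the fingertips stand 182 mm ahead of it and the grasp point (between the pads) lies 163 mm ahead of it; z points along the fingers, y is the line along which they close (so a half turn about z gives the same grasp; the last joint's range is limited). The gripper opens to 88 mm and grips with 3 to 60 N. Pads are 20 mm wide; open, the fingers measure 115 mm over their backs; the gripper's body (75 mm by 178 mm) begins 61 mm behind the grasp point.
Start: joints at [1.137, 0.411, -0.013, 1.596, 0.006, 1.134, -0.082], TCP at [0.224, -0.584, 0.405] pointing down, gripper open.
Joint ranges: [-2.95, 2.95], [-0.29, 1.99], [-1.47, 1.44], [0.14, 2.54], [-1.03, 4.17], [0.13, 1.85], [-2.86, 2.86]. Speed limits (rad/s): [2.39, 2.39, 3.01, 3.01, 3.14, 3.14, 3.14].

## Interface

Orientations are given as a unit quaternion [x, y, z, w].
In Python, from bench import arm gives the robot as it stands. Calls block until the motion is done:
- arm.move_pose(position, orientation): joint-space move of the TCP to a pose.
- arm.line_to(position, rot=None, rate=0.15): straight line of the TCP; rot=None keeps the orientation; rate is the mean speed in m/s.
- arm.movej(angles): joint-space move.
- arm.grip(opening, squeeze=None): finger opening in m; squeeze is the grip in N (None keeps the last); returns when the fingers have stopped.
- arm.sleep(seconds).
- arm.ik(position, orientation): joint angles nearest the present ones, or None.
- arm.read_camera(name): name is "side" or "top" or "wrist"; returns a dict with "pixels" (400x640x3 uint8, blue, green, red), "fx", "fy", "cx", "cy" (pixels), "T" (4x4, takes a point from camera to world coordinates); the wrist camera has in their place "hand_eye" (4x4, takes a point from camera to tool coordinates, whose origin is the TCP and whose axes are the flange's). Camera axes: x right, y up, looking along -z (the intrinsics and any distortion apply to the point x, -y, -z); pixel columns grow to the right and rows downward; lengths in m; the calibration is good to about 2 mm. A picture is of the moment at which its call begins: read the wrist's pose just before it. There is no depth.
A pose or a line that the arm cannot do raises arm.MotionError and nothing moves.
- arm.hand_in(): hands the job in; it is judged then, once.
Readings, each from a call of its own:
- arm.current_t(): time.
- arm.current_joints(): joint angles.
- arm.current_joint_vel(): joint speeds.
- arm.current_joint_efforts(): joint torques, N m.
- arm.current_position(): TCP position.
- arm.current_orientation(): TCP orientation.
- arm.current_contact_force(): force on the tool from outside, world axes, zero at the start.
- arm.current_ft_torque(): the same for the moment, N m.
- arm.current_gripper_width(): finger opening in m.
- arm.current_gripper_force(): force on a finger pad.
Only numpy, scipy, OpenCV 4.12 (cv2) and the standard library are available. Lean on these libraries where they do the work, as an engineer would, in place of code of your own. Each camera call takes 0.05 s, during which the arm holds its last target. There are 200 camera calls.

## Task

Load both black heat sinks, fins up, into the blue spring magazine, one after the other: set one in the mouth, let go, and push it down against the spring with the closed fingers until the hidden catches snap over it and it stays down when you take the fingers away; then load the other on top of it in the same way. The catches sit at a different height every time, and with the second heat sink a solid stop lies just past the snap: feel for it, halt as soon as the push turns hard, and do not force it. Leave the things standing around where they are.

Things in the scene. Friction and masses are not known exactly. Their poses are not given: they have to be found in the camera images.
- magazine_mouth (a point): centre of the magazine's open mouth, level with its rim, 92 mm above the table. z up; x and y follow the shaft's sides: 33.5 mm (x) by 45.5 mm (y), so a heat sink goes in with its x along this x, either way round. A 45-degree lip, 4 mm high and wide all round, leads in from the rim. The body outside is 46 (x) by 76 mm (y), lower than or level with the rim.
- catches (a point): a point on the shaft's axis 22.5 mm below the rim, mid-range of two hidden sprung catches. They stand 5 mm out of the shaft's two y walls, 35.5 mm apart, with sloping upper faces; their undersides hold a heat sink by its top and lie 15.5 to 29.5 mm below the rim, set anew each time, not told. Set in the mouth and let go, a heat sink rests with its underside 9 to 24 mm below the rim.
- stop (a point): point on the shaft's axis 70.5 mm below the rim, mid-range of a solid stop 48 mm below the catches. Pushing, one meets a bump of up to 8 N where the catches first give way (not yet the snap), then for the first heat sink 1 to 9 N, for the second 5 to 16 N, rising; the snap is faint. The first may go to 34 mm below the rim; the second meets the stop 2 mm past the snap: push slowly (10 mm/s), halt at 20 to 25 N; over 45 N is forcing.
- follower (a joint): yellow sprung plate that carries the heat sinks in the shaft: m pushed down from its free place 25.5 mm below the rim; 0 when empty. Spring 250 N/m, 2 N at 0. Held by the catches it reads about 0.013 to 0.027 with one heat sink in, 0.036 to 0.050 with two. If it springs back to its former value after a push, the catches have not closed.
- heatsink_a_mid (a point): centre of a black finned heat sink, 30 x 42 x 23 mm high, about 60 g, lying flat with its fins up; 11.5 mm above its flat underside. x runs along the fins (30 mm), y across them (42 mm, between the two outer fins, which are sound faces to grip), z up. A half turn about z makes no difference; the two heat sinks are alike.
- heatsink_b_mid (a point): centre of a black finned heat sink, 30 x 42 x 23 mm high, about 60 g, lying flat with its fins up; 11.5 mm above its flat underside. x runs along the fins (30 mm), y across them (42 mm, between the two outer fins, which are sound faces to grip), z up. A half turn about z makes no difference; the two heat sinks are alike.
- magazine: blue upright spring magazine, 92 mm high, fixed to the table by a metal base plate 80 x 110 mm; origin under the centre of its base plate, on the table
- heatsink_a: one heat sink; origin at the centre of its underside, axes as for its centre point
- heatsink_b: the other heat sink; origin at the centre of its underside, axes as for its centre point
- capacitor: blue upright can capacitor, 32 mm across, 45 mm high; origin under its centre. A bystander: leave it alone.
- bottle: white bottle with a red cap and a thin spout, 40 mm across, 115 mm high; origin under its centre. A bystander: leave it alone.
- earbuds: white rounded earbud case 46 x 56 x 22 mm; origin under its centre. A bystander: leave it alone.
- tweezers: slim steel tweezers 124 mm long; origin under their centre. A bystander: leave it alone.
- parts_case: blue flat parts case with a clear lid, 74 x 130 x 25 mm; origin under its centre. A bystander: leave it alone.
Mind the look-alikes: they are no part of the job. What is shaped like the heatsink_b but pink is not meant.

How it is judged:
By the outcome, as a careful person would: the job done as asked, in the order asked, and still so for the second after the job is handed in, with the robot touching nothing.
It also fails if it takes over 72 s, if anything falls off the work surface, if the arm or the gripper's body presses on something with over 40 N, if the wrist force passes 120 N, or if a joint passes its speed limit or range.

## Working session

There is one attempt and no reset: what is moved stays moved. The work goes in short steps, each a Python script; the robot and the scene stay as the last script left them, time stands still between calls to the robot, and variables do not carry over. Pictures are saved under pics/ and viewed, at most 10 in all, crops included, and the job is handed in when it is done.

```bash
ls; mkdir -p pics
python3 - <<'E'
from bench import arm
import cv2,numpy as np
for n in("top","side"):
    c=arm.read_camera(n); cv2.imwrite(f"pics/{n}0.png",c["pixels"]); print(n,{k:c[k] for k in c if k!="pixels"})
c=arm.read_camera("wrist");print({k:c[k] for k in c if k!="pixels"});cv2.imwrite("pics/wrist0.png",c["pixels"])
print(arm.current_position(),arm.current_orientation(),arm.current_t())
E
```

```text
pics
top {'fx': 516.9128926959025, 'fy': 516.9128926959025, 'cx': 323.76317344683594, 'cy': 201.99251311972247, 'T': array([[-0.12326345,  0.87096203, -0.47563775, -0.41161776],
       [-0.9923285 , -0.10358886,  0.06747967,  0.00328662],
       [ 0.00950146,  0.48030667,  0.87704916,  1.79641939],
       [ 0.        ,  0.        ,  0.        ,  1.        ]])}
side {'fx': 480.03759966871746, 'fy': 480.03759966871746, 'cx': 325.66850816062407, 'cy': 200.2221399596993, 'T': array([[-0.99320466,  0.025257  , -0.11360715,  0.38035021],
       [-0.11391842, -0.41072753,  0.90461345,  1.11931414],
       [-0.02381376,  0.91140824,  0.41081373,  0.63740636],
       [ 0.        ,  0.        ,  0.        ,  1.        ]])}
{'fx': 299.21533635342143, 'fy': 299.21533635342143, 'cx': 321.88385047115645, 'cy': 198.2841312949982, 'hand_eye': array([[-6.22946346e-04,  9.52027543e-01,  3.06011714e-01,
         8.46160882e-02],
       [ 9.99999711e-01,  4.59540414e-04,  6.06025932e-04,
        -6.54903691e-04],
       [ 4.36328629e-04,  3.06012003e-01, -9.52027554e-01,
         1.93036506e-02],
       [ 0.00000000e+00,  0.00000000e+00,  0.00000000e+00,
         1.00000000e+00]])}
[ 0.22348552 -0.58351254  0.40403322] [ 9.83318293e-01  1.81892213e-01 -1.34682461e-04 -5.82549269e-04] 0.15
```

View pics/top0.png

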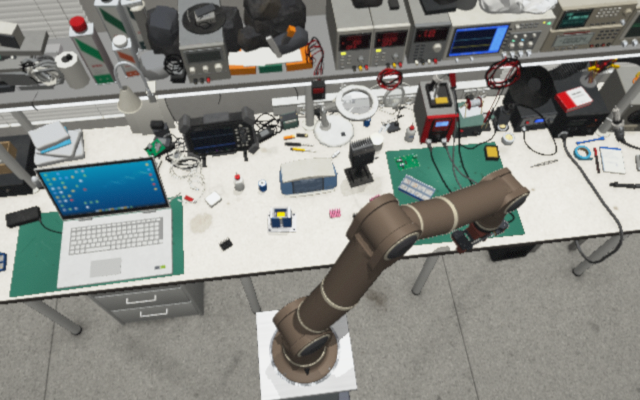

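View pics/side0.png

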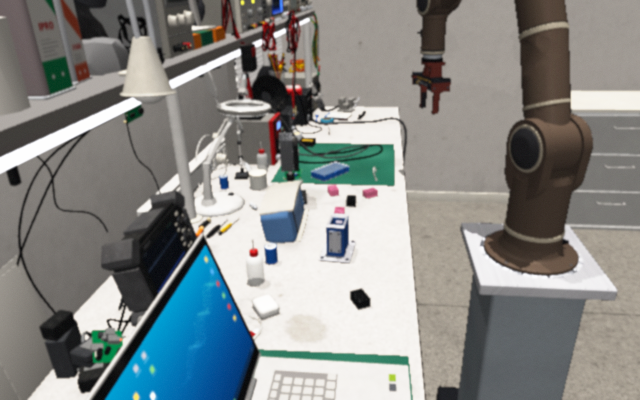

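Top view: the magazine is at (281,219) and a black heat sink at (225,243). Side view: black blocks at (360,298) and (351,201), with pink look-alikes at (333,190), (370,193) and (340,210). The two black ones fit the description. I'll confirm with an enlarged crop and cast rays.

```bash
cat > h.py <<'E'
from bench import arm
import cv2,numpy as np
from scipy.spatial.transform import Rotation as R
def cam(n):
    p,q=np.array(arm.current_position()),arm.current_orientation()
    c=arm.read_camera(n)
    if n=="wrist":
        T=np.eye(4);T[:3,:3]=R.from_quat(q).as_matrix();T[:3,3]=p;c["T"]=T@c["hand_eye"]
    return c
def ray(c,u,v,z):
    d=c["T"][:3,:3]@np.array([(u-c["cx"])/c["fx"],-(v-c["cy"])/c["fy"],-1]);o=c["T"][:3,3]
    return o+d*(z-o[2])/d[2]
def quat(yaw): # tool down, closing (tool y) axis at world angle yaw+90; tool x at yaw
    return R.from_matrix(np.column_stack([[np.cos(yaw),np.sin(yaw),0],[np.sin(yaw),-np.cos(yaw),0],[0,0,-1]])).as_quat()
E
python3 - <<'E'
from h import *
t=cam("top");s=cam("side")
for n,c,u,v,z in[("mag",t,281,213,.092),("mag",s,338,218,.092),("hsA",t,225,243,.012),("hsA",s,360,298,.012),("hsB",s,351,201,.012),("pink",s,340,210,.012),("pink",t,335,212,.012),("pink",s,370,193,.012),("pink",s,333,190,.012),("bottle",t,239,188,.05),("cap",t,262,186,.03),("bigblue",t,308,178,.05)]:
    print(n,ray(c,u,v,z).round(3))
a=cv2.resize(s["pixels"][170:320,250:410],None,fx=4.9,fy=4,interpolation=cv2.INTER_CUBIC)
cv2.imwrite("pics/crop1.png",cv2.resize(s["pixels"][175:325,250:410],(640,600),interpolation=cv2.INTER_CUBIC))
print(R.from_quat(arm.current_orientation()).as_matrix().round(2))
E
```

```text
mag [0.485 0.036 0.092]
mag [0.487 0.026 0.092]
hsA [0.425 0.257 0.012]
hsA [0.419 0.252 0.012]
hsB [ 0.473 -0.257  0.012]
pink [ 0.502 -0.189  0.012]
pink [ 0.507 -0.172  0.012]
pink [ 0.415 -0.324  0.012]
pink [ 0.538 -0.342  0.012]
bottle [0.636 0.19  0.05 ]
cap [0.647 0.101 0.03 ]
bigblue [ 0.65  -0.083  0.05 ]
[[ 0.93  0.36 -0.  ]
 [ 0.36 -0.93  0.  ]
 [-0.   -0.   -1.  ]]
```

View pics/crop1.png

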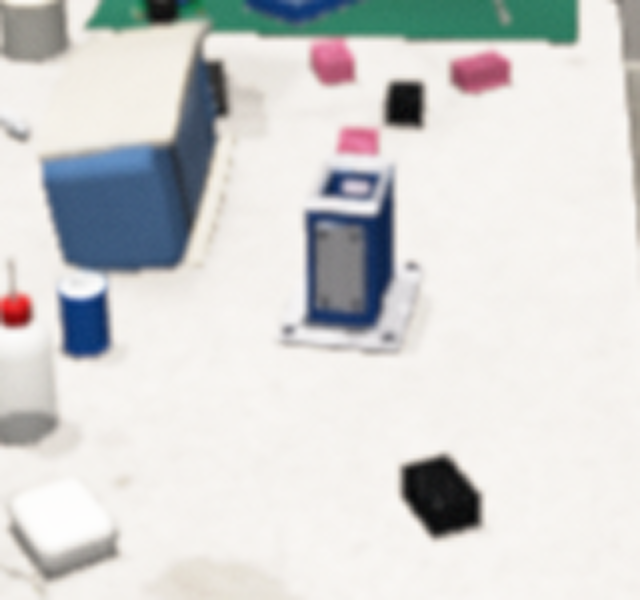

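Crop: one black finned block is at (405,103) in the crop and another at (440,495). The three pink ones at (332,60), (480,72) and (358,140) are the decoys. Next I take wrist views over B and the magazine.

Run:
```python
from h import *
out=[]
for n,p in(("b",(.473,-.257,.34)),("m",(.486,.031,.43))):
    arm.move_pose(p,quat(0));c=cam("wrist");cv2.imwrite(f"pics/w_{n}.png",c["pixels"]);np.savez(f"w_{n}.npz",**c);out.append(c["pixels"])
    print(arm.current_t(),arm.current_position(),arm.current_joints())
cv2.imwrite("pics/w1.png",cv2.resize(np.vstack(out),(480,600),interpolation=cv2.INTER_AREA))
```

```text
1.8333 [ 0.47259181 -0.25823375  0.34017034] [ 0.51865412  0.33799865 -0.13528393  1.87381903  0.05633091  0.93303548
 -1.21507199]
3.0417 [0.48619984 0.02928788 0.42947343] [ 0.09376474  0.17008189 -0.28704354  1.87192622  0.05399118  1.10791977
 -1.78694113]
```

View pics/w1.png

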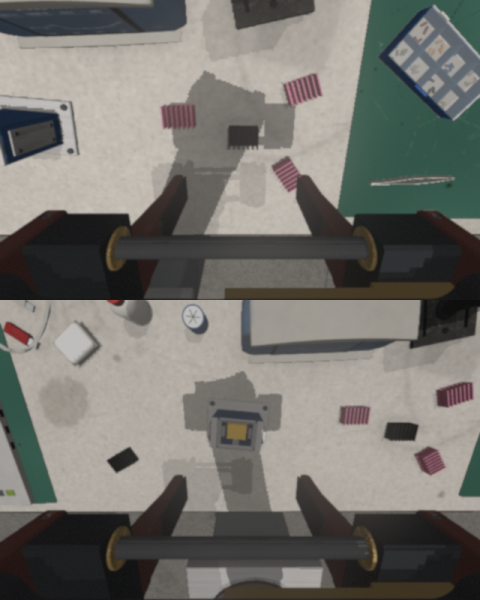

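Picture: black B is at full-image (324,181) in the upper half, fins along image-vertical, i.e. world x. The magazine mouth is at about (315,176) in the lower half, long side roughly horizontal, and A is at (163,213). Next I measure these with masks.

```bash
cat >> h.py <<'E'
def blob(c,mask,u,v,k=3):
    m=cv2.morphologyEx(mask.astype(np.uint8),cv2.MORPH_CLOSE,np.ones((k,k)))
    n,l,st,ce=cv2.connectedComponentsWithStats(m)
    ok=[i for i in range(1,n) if st[i,4]>40]
    i=min(ok,key=lambda i:np.hypot(ce[i,0]-u,ce[i,1]-v))
    return max(cv2.findContours((l==i).astype(np.uint8),0,1)[0],key=cv2.contourArea)[:,0].astype(float)
def rectw(c,cnt,z):
    w=np.array([ray(c,u+.0,v,z)[:2] for u,v in cnt])*1000
    return cv2.minAreaRect(w.astype(np.float32))
E
python3 - <<'E'
from h import *
b=dict(np.load("w_b.npz"));m=dict(np.load("w_m.npz"))
cb=[]
for n,c,u,v in(("b",b,324,181),("b'",m,535,175),("a'",m,163,213)):
    g=c["pixels"].max(2)
    cnt=blob(c,g<62,u,v);print(n,cnt.min(0),cnt.max(0),rectw(c,cnt,.012))
p=m["pixels"].astype(int)
cnt=blob(m,(p[...,2]-p[...,0]>50)&(p[...,1]-p[...,0]>25),315,176);print("yellow",cnt.min(0),cnt.max(0),rectw(m,cnt,.092-.0255))
x=cv2.resize(m["pixels"][120:230,240:400],(800,550),interpolation=cv2.INTER_CUBIC)
y=cv2.resize(b["pixels"][130:230,260:390],(400,300),interpolation=cv2.INTER_CUBIC)
y2=cv2.resize(m["pixels"][180:250,120:210],(400,300),interpolation=cv2.INTER_CUBIC)
cv2.imwrite("pics/c2.png",np.hstack([cv2.resize(x,(400,600))[:, :],np.vstack([y,y2])]))
E
```

```text
b [305. 168.] [343. 193.] ((477.4205627441406, -259.64080810546875), (40.50215530395508, 27.421506881713867), 89.88566589355469)
b' [514. 164.] [556. 186.] ((475.25067138671875, -259.88702392578125), (54.76332092285156, 30.241153717041016), 87.94654846191406)
a' [144. 198.] [182. 228.] ((420.7398681640625, 255.2363739013672), (27.21139144897461, 52.172306060791016), 28.611190795898438)
yellow [303. 165.] [327. 185.] ((488.6011047363281, 37.9013557434082), (28.059045791625977, 23.567527770996094), 85.01303100585938)
```

View pics/c2.png

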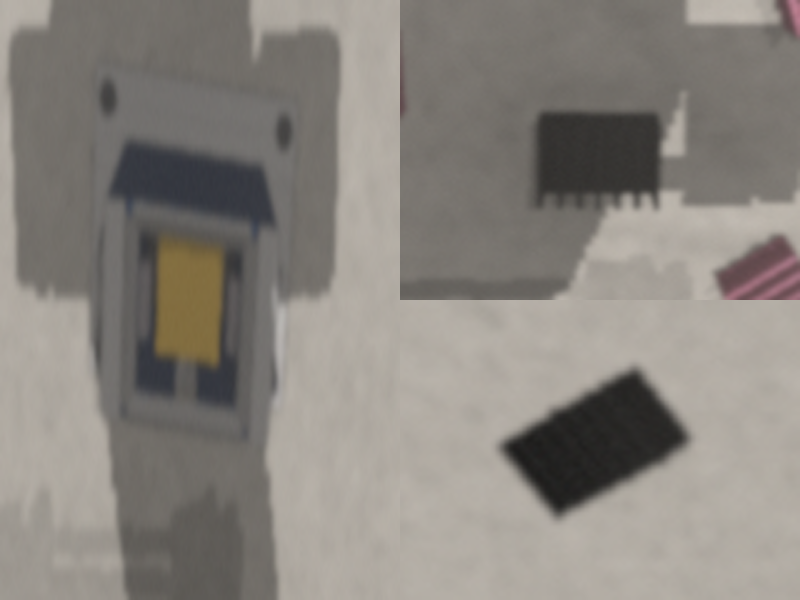

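Crop: the magazine (left) shows a grey rim with the yellow plate inside, turned about -5°. B (top right) has its fins along world x, and A (bottom right) is turned about 30°. Next I take vertical close views of the magazine and B for precision.

Run:
```python
from h import *
out=[]
for n,p,y in(("m2",(.488-.085,.036,.302),-.08),("b2",(.476-.085,-.259,.233),0)):
    arm.move_pose(p,quat(y));c=cam("wrist");np.savez(f"w_{n}.npz",**c)
    a=c["pixels"];print(n,arm.current_t(),c["T"][:3,3])
    out.append(cv2.resize(a[20:190,220:420],(700,595),interpolation=cv2.INTER_CUBIC) if n=="m2" else a)
    if n=="b2":
        cnt=blob(c,a.max(2)<62,322,100);print(cnt.min(0),cnt.max(0));
        for z in(.012,.023):print(rectw(c,cnt,z))
    else:
        q=a.astype(int);cnt=blob(c,(q[...,2]-q[...,0]>50)&(q[...,1]-q[...,0]>25),322,100);print(cnt.min(0),cnt.max(0),rectw(c,cnt,.0665))
cv2.imwrite("pics/m2.png",out[0]);cv2.imwrite("pics/b2.png",out[1])
```

```text
m2 3.75 [0.48849768 0.02936078 0.28364695]
[288.  80.] [331. 122.] ((489.9629821777344, 38.01002883911133), (29.773574829101562, 27.58083152770996), 85.33880615234375)
b2 4.9583 [ 0.47628375 -0.25751711  0.21428437]
[294.  83.] [357. 127.]
((474.41845703125, -259.5965270996094), (27.125059127807617, 41.18906021118164), 0.031281210482120514)
((474.51995849609375, -259.4835205078125), (25.650026321411133, 38.949222564697266), 0.031148824840784073)
```

View pics/m2.png

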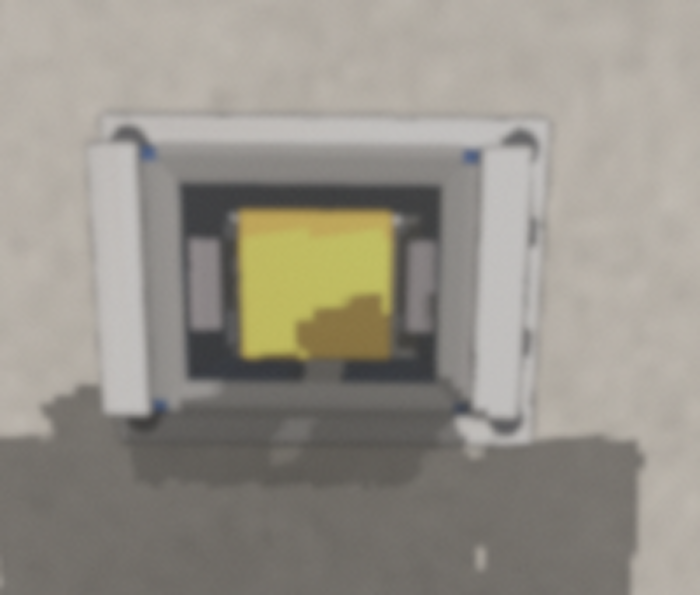

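Crop: the shaft opening is centred at crop (312,281), i.e. full (309,100). The catches are left and right, and the yaw equals the camera's, -0.08. B has been measured at (0.4745,-0.2595). Now I grasp B.

Run:
```python
from h import *
m=dict(np.load("w_m2.npz"));print("mouth",ray(m,309.1,100.4,.09))
for u,v in((182,183),(442,183),(437,380),(187,380)):print(ray(m,220+u/3.5,20+v/3.5,.088).round(4))
arm.grip(.056,20)
x,y=.4745,-.2595
arm.line_to((x,y,.25),rate=.25);arm.line_to((x,y,.196),rate=.1)
print(arm.current_contact_force());arm.grip(.03,20);print(arm.current_gripper_width(),arm.current_gripper_force())
arm.line_to((x,y,.31),rate=.2);print(arm.current_gripper_width(),arm.current_contact_force(),arm.current_position(),arm.current_t())
c=cam("wrist");cv2.imwrite("pics/g1.png",c["pixels"])
```

```text
mouth [0.49042251 0.03726672 0.09      ]
[0.5084 0.0582 0.088 ]
[0.5047 0.0134 0.088 ]
[0.4716 0.0162 0.088 ]
[0.4753 0.0617 0.088 ]
[ 0.23273338  1.05040979 -0.04217964]
0.041378187902931386 20.000854432582855
0.04138179096759461 [ 0.28621738 -0.39599132 -0.63809074] [ 0.47405821 -0.25927337  0.3090986 ] 7.9167
```

View pics/g1.png

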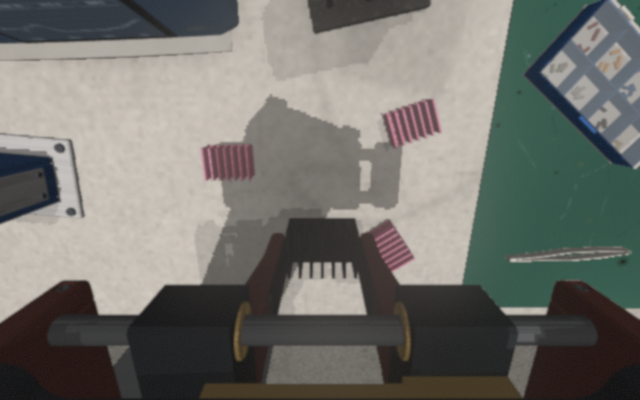

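B is held level, fins up, at (322,245). Next I carry it to the mouth and lower it under force watch.

```bash
cat >> h.py <<'E'
M=np.array([.4904,.0373]);MY=-.08
def down(x,y,z0,z1,fmax,step=.001,rate=.02):
    f0=arm.current_contact_force()[2];log=[];z=z0
    while z>z1+1e-6:
        z=max(z-step,z1);arm.line_to((x,y,z),rate=rate)
        f=arm.current_contact_force()-np.array([0,0,f0]);log.append((round(arm.current_position()[2],4),round(f[0],1),round(f[1],1),round(f[2],1)))
        if f[2]>fmax:break
    return log
E
python3 - <<'E'
from h import *
arm.move_pose((*M,.312),quat(MY));arm.line_to((*M,.292),rate=.08);arm.sleep(.2)
print(arm.current_position(),arm.current_t())
c=cam("wrist");cv2.imwrite("pics/p1.png",c["pixels"][120:330,160:480])
print(*down(*M,.292,.279,10),sep="\n");print(arm.current_t(),arm.current_position())
c=cam("wrist");cv2.imwrite("pics/p2.png",cv2.resize(np.vstack([cv2.imread("pics/p1.png"),c["pixels"][120:330,160:480]]),(457,600)))
E
```

```text
[0.49057889 0.03718382 0.29238091] 9.7083
(np.float64(0.2911), np.float64(-0.2), np.float64(-0.7), np.float64(-0.9))
(np.float64(0.2899), np.float64(0.1), np.float64(-0.5), np.float64(-1.7))
(np.float64(0.2889), np.float64(-0.4), np.float64(0.5), np.float64(0.4))
(np.float64(0.2879), np.float64(-0.1), np.float64(-0.2), np.float64(-1.2))
(np.float64(0.287), np.float64(-0.3), np.float64(0.1), np.float64(-0.8))
(np.float64(0.286), np.float64(-0.4), np.float64(-0.2), np.float64(0.1))
(np.float64(0.2849), np.float64(-0.3), np.float64(-0.7), np.float64(-0.8))
(np.float64(0.2839), np.float64(-0.1), np.float64(0.8), np.float64(0.3))
(np.float64(0.2829), np.float64(0.0), np.float64(-0.8), np.float64(-1.0))
(np.float64(0.2819), np.float64(-0.4), np.float64(1.0), np.float64(-1.1))
(np.float64(0.2809), np.float64(-0.0), np.float64(-0.5), np.float64(0.0))
(np.float64(0.2799), np.float64(0.4), np.float64(0.0), np.float64(-0.6))
(np.float64(0.2789), np.float64(0.8), np.float64(0.7), np.float64(-1.1))
13.0083 [0.49036592 0.03730146 0.27891112]
```

View pics/p2.png

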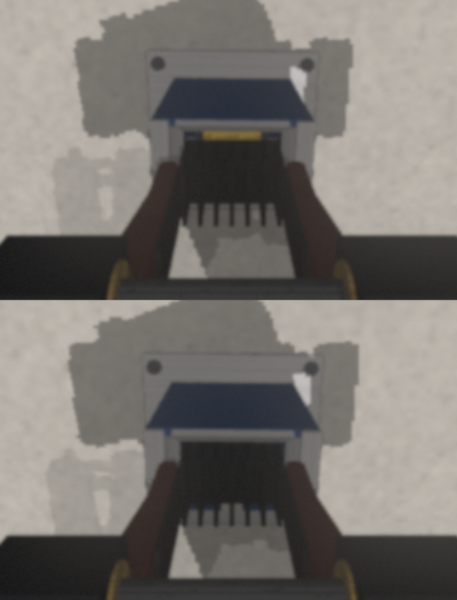

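The heat sink is in the mouth with no contact force. Next I release and push.

Run:
```python
from h import *
arm.grip(.056,20);arm.line_to((*M,.302),rate=.1);arm.grip(0,20)
c=cam("wrist");cv2.imwrite("pics/r1.png",c["pixels"][120:330,160:480])
print(arm.current_t(),arm.current_gripper_width())
L=down(*M,.29,.2415,22,step=.003,rate=.02)
for r in L:print(*r)
arm.line_to((*M,.31),rate=.15);print(arm.current_t(),arm.current_contact_force())
x,y=M-.085*np.array([np.cos(MY),np.sin(MY)])
arm.move_pose((x,y,.302),quat(MY));c=cam("wrist")
cv2.imwrite("pics/r2.png",np.hstack([cv2.resize(cv2.imread("pics/r1.png"),(400,300)),cv2.resize(c["pixels"][20:190,220:420],(400,300))]))
print(arm.current_t())
```

```text
14.8917 0.00045179557379028916
0.2871 0.0 -0.2 -0.1
0.2839 0.2 0.5 -1.5
0.2814 -0.3 -0.6 3.7
0.2781 1.0 0.2 1.7
0.2745 0.1 0.2 0.1
0.2717 -0.3 -0.1 -0.5
0.2688 0.4 -0.5 0.1
0.2659 0.3 -0.1 -0.2
0.2629 0.2 -0.1 0.9
0.26 0.0 0.1 2.6
0.257 -0.6 -0.5 3.4
0.2541 -1.8 0.8 4.7
0.2512 -1.5 0.3 5.6
0.2482 -0.3 -0.0 6.4
0.2453 -1.8 -0.1 6.9
0.2423 -1.2 -0.4 8.2
0.2419 -1.1 0.0 7.7
21.15 [-0.42428441  0.77976455 -0.41356064]
21.6333
```

View pics/r2.png

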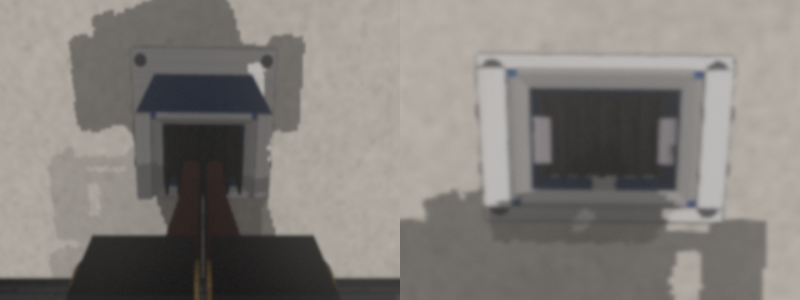

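The right half shows the heat sink deep in the shaft with both catches (at about (541,140) and (666,140)) out over it, so the first has snapped. Next is heat sink A, with a vertical look, a size check and then the grasp.

Run:
```python
from h import *
p=np.array([.4207,.2552]);yaw=np.radians(28.6)
q=p-.085*np.array([np.cos(yaw),np.sin(yaw)])
arm.grip(.056,20)
arm.move_pose((*q,.233),quat(yaw));c=cam("wrist");a=c["pixels"];print(arm.current_t(),arm.current_position())
cv2.imwrite("pics/a2.png",a)
cnt=blob(c,a.max(2)<62,322,100)
(cx,cy),(w,h),an=rectw(c,cnt,.018);print(cnt.min(0),cnt.max(0),cx,cy,w,h,an)
if w>h: w,h,an=h,w,an-90
yaw2=np.radians(an);yaw2-=np.pi*round((yaw2-yaw)/np.pi)
print(w,h,np.degrees(yaw2))
assert 23<w<31 and 37<h<44 and abs(yaw2-yaw)<.2
x,y=cx/1000,cy/1000
arm.move_pose((x,y,.25),quat(yaw2));arm.line_to((x,y,.196),rate=.1)
arm.grip(.03,20);print(arm.current_gripper_width())
arm.line_to((x,y,.31),rate=.2);print(arm.current_gripper_width(),arm.current_position(),arm.current_t())
```

```text
23.45 [0.3469858  0.21321613 0.23334008]
[293. 100.] [353. 124.] 415.85565185546875 250.94927978515625 14.515628814697266 38.13751983642578 28.412212371826172
14.515628814697266 38.13751983642578 28.412212371826172Traceback (most recent call last):
  File "<stdin>", line 12, in <module>
AssertionError
```

Run:
```python
from h import *
c=cam("wrist");a=c["pixels"];g=a.max(2);print(g[70:140:4,323],g[100,280:370:5])
for t in(62,80,100,120):
    cnt=blob(c,g<t,322,105,5);print(t,cnt.min(0),cnt.max(0),rectw(c,cnt,.018))
cv2.imwrite("pics/a3.png",cv2.resize(a[50:160,250:400],(750,550),interpolation=cv2.INTER_CUBIC))
```

```text
[202 199 113  71  68  68  66  64  62  63  60  57  56  56  88 122 124 123] [195 175  68  67  68  66  68  64  66  63  63  62  63  64  65 133 205 202]
62 [291.  98.] [352. 124.] ((416.4378356933594, 251.60264587402344), (15.714855194091797, 38.82294464111328), 28.339357376098633)
80 [288.  78.] [353. 126.] ((420.8157653808594, 254.350830078125), (28.51778793334961, 40.85462188720703), 28.34392547607422)
100 [287.  77.] [354. 127.] ((420.7854919433594, 254.34707641601562), (29.707468032836914, 42.15288543701172), 28.34406852722168)
120 [283.  77.] [355. 131.] ((419.081298828125, 254.86898803710938), (32.21171188354492, 46.008094787597656), 28.344017028808594)
```

View pics/a3.png

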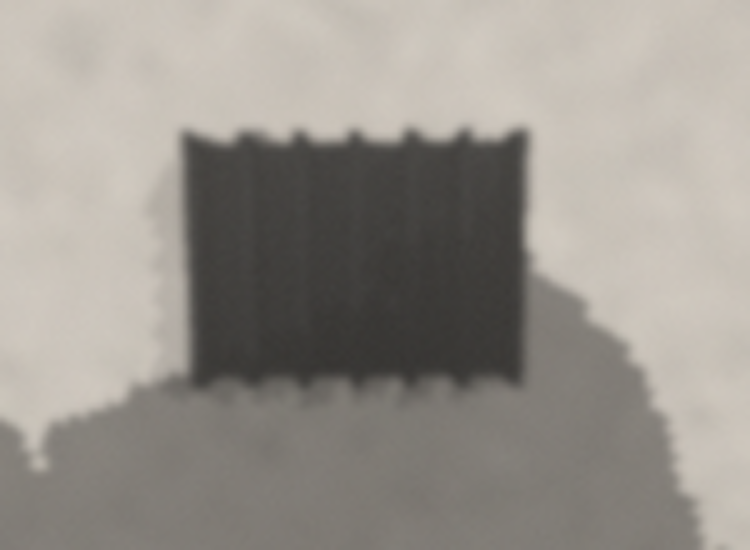

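The crop shows A cleanly, fins along the image vertical. At threshold 100 it measures 29.7 x 42.2 mm, which matches, so I grasp it, set it in the mouth and release.

Run:
```python
from h import *
x,y,yaw=.4208,.25435,np.radians(28.34)
arm.move_pose((x,y,.25),quat(yaw));arm.line_to((x,y,.196),rate=.1)
arm.grip(.03,20);print(arm.current_gripper_width())
arm.line_to((x,y,.32),rate=.2);w=arm.current_gripper_width();print(w,arm.current_position(),arm.current_t())
assert .039<w<.044
arm.move_pose((*M,.316),quat(MY));arm.line_to((*M,.292),rate=.08);arm.sleep(.2)
L=down(*M,.292,.279,6);print(L[-4:],arm.current_t())
c=cam("wrist");cv2.imwrite("pics/s1.png",c["pixels"])
if len(L)==13:
    arm.grip(.056,20);arm.line_to((*M,.303),rate=.1);arm.grip(0,20)
    a=cam("wrist")["pixels"];cv2.imwrite("pics/s2.png",a);print(arm.current_t())
```

```text
0.041493185328148795
0.04165227174624835 [0.42047553 0.25396132 0.31909675] 25.7833
[(np.float64(0.2819), np.float64(0.4), np.float64(-0.2), np.float64(-0.9)), (np.float64(0.2809), np.float64(-0.1), np.float64(0.3), np.float64(-1.3)), (np.float64(0.2799), np.float64(0.4), np.float64(-0.0), np.float64(-1.1)), (np.float64(0.2789), np.float64(0.8), np.float64(-0.8), np.float64(-1.0))] 30.5917
32.4833
```

Run:
```python
from h import *
f0=arm.current_contact_force()
L=down(*M,.29,.262,18,step=.002,rate=.02)
print(*[(float(r[0]),float(r[3])) for r in L])
f1=float(arm.current_contact_force()[2]);print(f0,f1,arm.current_t())
```

```text
(0.2881, -1.0) (0.2859, -0.3) (0.2839, -0.8) (0.2825, 4.0) (0.2809, 7.0) (0.2785, 3.9) (0.2764, 5.4) (0.2743, 4.7) (0.2723, 4.0) (0.2704, 5.6) (0.2684, 4.3) (0.2664, 6.1) (0.2645, 7.5) (0.2625, 7.6)
[ 0.43439866 -0.10841906  0.15795952] 7.777543750773438 36.6333
```

Run:
```python
from h import *
z=.262;L=[]
while z>.2395:
    z-=.0005;arm.line_to((*M,z),rate=.01)
    f=float(arm.current_contact_force()[2]);L.append((round(float(arm.current_position()[2]),4),round(f,1)))
    if f>19:
        arm.sleep(.05);f2=float(arm.current_contact_force()[2]);L.append(("chk",f2))
        if f2>19:break
print(*L,arm.current_t())
```

```text
(0.2622, 8.7) (0.2618, 9.9) (0.2613, 9.1) (0.2608, 10.3) (0.2603, 11.7) (0.2598, 10.3) (0.2593, 11.0) (0.2589, 10.8) (0.2583, 10.7) (0.2579, 11.3) (0.2574, 11.0) (0.2569, 11.2) (0.2564, 11.2) (0.2559, 11.0) (0.2553, 9.2) (0.2548, 10.0) (0.2543, 10.4) (0.2538, 9.9) (0.2533, 10.5) (0.2528, 10.6) (0.2524, 11.0) (0.2522, 14.7) (0.2521, 20.3) ('chk', 18.90337190935336) (0.252, 24.6) ('chk', 24.69336090576093) 42.7333
```

The push turned hard at 24.7 N, after a snap near 0.2555. Next I retract and verify from the wrist image.

Run:
```python
from h import *
for z in(.254,.256,.258,.26):
    arm.line_to((*M,z),rate=.02);print(round(float(arm.current_position()[2]),4),round(float(arm.current_contact_force()[2]),1))
arm.line_to((*M,.31),rate=.15)
x,y=M-.085*np.array([np.cos(MY),np.sin(MY)])
arm.move_pose((x,y,.302),quat(MY));c=cam("wrist")["pixels"]
a=c[20:190,220:420];cv2.imwrite("pics/fin.png",cv2.resize(a,(400,340)))
g=a.max(2);print("row",g[80,40:140:3]);cv2.imwrite("pics/fin.png",a)
o=dict(np.load("w_m2.npz"))["pixels"][20:190,220:420].max(2);print("old",o[80,40:140:3]);print(arm.current_t())
```

```text
0.2548 10.5
0.2556 0.1
0.2579 -0.3
0.2601 0.1
row [163 186 186 185 178 128 138 141 128 122 133 130  70  55  57  54  54  56
  53  54  54  55  54  52  54  56  54  53  54  57 119 127 116 108]
old [167 138 146 147 107 137 138 133  74  96 185 191 191 191 191 191 191 193
 190 190 191 192 192 189 123  83 131 132 111 135 141 145 157 193]
44.8
```

As the fingers lifted, the force fell from 10.5 N to 0 within 1 mm and stayed there, so the catches hold the second heat sink. The image agrees: the black shows about 38 mm wide, cut off by the catches. I'm handing in.

```bash
python3 -c "
from h import *
arm.line_to((arm.current_position()[0],arm.current_position()[1],.34));print(arm.hand_in(),arm.current_t())"
```

```text
the job is handed in; nothing more can be done
the job is handed in; nothing more can be done
```

Both heat sinks are loaded fins up in the magazine and the job is handed in: the second push was halted at the stop at about 25 N, both catches held when the fingers lifted, and it took about 45 s.

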